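# Put the vacuum on the yellow outlet

### The arm

A 6-joint arm with a two-finger parallel gripper is mounted at the origin on the work surface. World frame = base frame: x ahead of the robot, y to its left, z up, the work surface at z = 0. Lengths are in m, angles in degrees, forces in N, time in s.
With the tool pointing down it reaches from about 0.25 to 0.725 m from the base axis. Payload 9.7 kg.
Tool frame: the origin (TCP) lies on the centre line of the jaws, within the pads' length; the fingertips stand tip_extent ahead of it and the grasp point (between the pads) lies 3 mm ahead of it (tip_extent is the distance from the TCP to the fingertips, in m); z points along the fingers, y is the line along which they close (so a half turn about z gives the same grasp; the last joint's range is limited). The gripper opens to 85 mm and grips with 20 to 120 N. Pads are 22 mm wide; open, the fingers measure 114 mm over their backs; the gripper's body (76 mm by 85 mm) begins 54 mm behind the grasp point. The pads swing forward as they close: fully open they stand 13 mm farther back than shut.
Start: joints at [74.141, 4.979, 10.078, 95.1, 0, 90], TCP at [0.15, 0.529, 0.253] pointing down, gripper open.
Joint ranges: [-179.16, 179.16], [-48.56, 103.87], [-65.8, 70.77], [-126.05, 130.52], [-82.76, 87.17], [-180, 180]. Speed limits (degrees/s): [127.2, 127.2, 147.25, 180, 180, 180].

### API

Orientations are given as [roll, pitch, yaw] about the fixed x, y, z axes, in that order (R = Rz(yaw) Ry(pitch) Rx(roll)).
In Python, from workcell import * gives the robot as it stands.
- The arm moves only by the tool servo_tool, never from a script. Its argument "rows" is a list of rows, each an object with "offset": the shift along the tool's x, y, z as a fraction of full scale, a list of three; "yaw": the turn about the tool's z as a fraction of full scale; "claw": the closure, from 0 (fully open) to 1 (shut). A call has 1 to 12 rows; each row is the pose to reach, as a shift and turn from the pose commanded when the call began, along the tool's axes at that moment, turning the shorter way round; what a row does not reach only later rows make up. Full scale, the value 1, is 0.1 m for a shift and pi rad for a turn. A row lasts 1/8 s, in which the tool goes at most 62.5 mm and 10.7 degrees, less where a joint would pass 70% of its speed; a pose out of reach is approached as far as the arm can. A call with a number of a shift or a turn outside -1 to 1 is refused whole. A call with a gripper value outside its range is refused whole. The fingers move at their own pace and stop on an object; "squeeze" is the grip in N (left out, the last holds). Time passes only in rows, so rows that repeat a pose let the fingers close. It gives the time, the measured TCP pose, the force, the opening and the grip force at its end, in the units of the state.
- get_obs(): the state, without advancing time (a new reading comes with each control period).
- camera(name): name is "scene" or "top"; returns (picture, depth): 384x512x3 uint8, red, green, blue; 384x512 float32, m along the optical axis (not along the pixel's ray), 0 where there is no reading.
- camera_info(name): a dict with "fx", "fy", "cx", "cy" (pixels), "dist" ([k1, k2, p1, p2, k3] as OpenCV has them; the pictures are not rectified), "cam_to_world" (4x4, takes a point from camera to world coordinates). Camera axes: x right, y up, looking along -z (the intrinsics and any distortion apply to the point x, -y, -z); pixel columns grow to the right and rows downward; lengths in m; the calibration is good to about 2 mm. A picture is of the moment at which its call begins. camera_info takes no time and is no camera call.
- job_done(): hands the job in; it is judged then, once.
The state is a dict: "time": time; "q": joint angles; "qd": joint speeds; "joint_efforts": joint torques, N m; "ee_pos": TCP position; "tcp_rot": TCP orientation; "wrist_force": force on the tool from outside, world axes, zero at the start; "torque": the same for the moment, N m; "opening": finger opening in m; "grasp_force": force on a finger pad.
Only numpy, scipy, OpenCV 4.12 (cv2) and the standard library are available. Lean on these libraries where they do the work, as an engineer would, in place of code of your own. Each camera call takes 0.05 s, during which the arm holds its last target. There are 200 camera calls.

### The job

Give the yellow outlet the vacuum: with a fingertip, push an arm of the black selector handle round until its red-tipped arm points at the yellow disc, and only then push the blue lever of the tap round until it lies along its pipe, fully open. Only push: never pull the selector handle up off its seat, and leave the flask, the jar and the rubber stopper where they stand. Finish clear of everything.

Things in the scene. Friction and masses are not known exactly. Their poses are not given: they have to be found in the camera images.
- selector_base: round grey manifold fixed to the bench, 224 mm across at its foot, flat top 40 mm high, 208 mm across; three brass hose nozzles stick out sideways below the top to 146 mm from the axis. Origin: centre of its underside, on the handle's turning axis; z up; x is the direction of the red-tipped arm when joint selector is 0. The handle's hub has radius 18 mm, top 86 mm above the bench.
- selector (a joint): black three-armed handle turning about selector_base's vertical axis, in rad: angle of the red-tipped arm from selector_base's x axis, growing anticlockwise seen from above, stops at -3.6 and 3.6. Friction holds it where it is left; about 2 N at 60 mm turns it. It is only seated: pulled, it slides up by up to 40 mm.
- pointer_tip (a point): point in the red tip of the long arm, 85 mm from the axis, 70 mm above the bench: right over a disc's centre when the arm points at it. All arms are 12 mm wide and 14 mm high, 63 to 77 mm above the bench. This arm reaches 92 mm from the axis; two plain black arms, 120 degrees to either side, reach 74 mm and end in 18 mm balls.
- outlet_yellow: flat round yellow disc, 30 mm across and 6 mm thick, on top of the manifold (disc top 46 mm above the bench), 85 mm from the axis: marks the yellow outlet. Origin: centre of its underside. The three discs change places among the outlets (at 1.2, -1.2 and 3.14 rad of joint selector).
- outlet_green: the same in green: another outlet.
- outlet_white: the same in white: another outlet.
- tap: tap fixed to the bench: a steel pipe 22 mm thick and 180 mm long, lying along its x axis at 30 mm height, with a brass valve block (50 x 38 mm, top 50 mm high) in the middle. Origin: on the bench under the valve block, on the turning axis of the lever; z up.
- lever (a joint): blue tap lever turning about the tap's vertical axis, in rad: 0 = shut, square across the pipe, pointing along the tap's -y axis; grows anticlockwise seen from above; 1.571 = fully open at its stop, along the pipe, pointing along the tap's +x axis. Friction holds it where it is left; about 1.5 N at 60 mm turns it.
- lever_tip (a point): point near the free end of the blue lever, 95 mm from its axis, 70 mm above the bench. The lever is 18 mm wide and 12 mm high, 64 to 76 mm above the bench, and reaches 97 mm from the axis; its hub has radius 14 mm, top 83 mm above the bench.
- flask: loose conical glass flask, 66 mm across, 99 mm high; leave alone. Origin: centre of its underside.
- jar: loose white jar with a yellow lid, 64 mm across, 95 mm high; leave alone. Origin: centre of its underside.
- stopper: loose dark rubber stopper, 28 to 36 mm across, 32 mm high; leave alone. Origin: centre of its underside.

How it is judged (in metres and radians):
On the way, in this order (a step that is already met when the one before it is completed fails the run):
1. the red tip stands over the yellow disc while the tap is still shut (horizontal distance between pointer_tip and outlet_yellow below 0.014 m and value of joint lever below 0.4 rad), for 0.3 s.
2. the tap lever lies along the pipe with the selector on yellow (horizontal distance between pointer_tip and outlet_yellow below 0.014 m and value of joint lever above 1.4 rad), for 0.2 s.
At the end, for the whole second after the job is handed in: Seen from above, the red tip is within 14 mm of the yellow disc's centre, the tap lever is open beyond 1.4 rad, both are at rest, the handle is seated, and flask, jar and stopper stand within 25 mm of where they were (all of step 2 and height (world z) of pointer_tip below 0.078 m and velocity of joint selector between -0.1 and 0.1 rad/s and velocity of joint lever between -0.1 and 0.1 rad/s and distance of each of flask, jar, stopper from where it was at the start of the episode below 0.025 m and angle between each of flask, jar, stopper's own z axis and vertical below 0.3 rad); the robot touches nothing.
It fails at once if the tap is opened (beyond 0.4 rad) while the selector is not on yellow (value of joint lever above 0.4 rad and horizontal distance between pointer_tip and outlet_yellow above 0.02 m).
It fails at once if the selector handle is pulled up off its seat (height (world z) of pointer_tip above 0.08 m).
It fails at once if the flask is moved, lifted or knocked over (distance of flask from where it was at the start of the episode above 0.025 m or angle between flask's own z axis and vertical above 0.3 rad).
It fails at once if the jar is moved, lifted or knocked over (distance of jar from where it was at the start of the episode above 0.025 m or angle between jar's own z axis and vertical above 0.3 rad).
It fails at once if the stopper is moved, lifted or knocked over (distance of stopper from where it was at the start of the episode above 0.025 m or angle between stopper's own z axis and vertical above 0.3 rad).
It also fails if it takes over 64 s, if anything falls off the work surface, if the arm or the gripper's body presses on something with over 40 N, if the wrist force passes 120 N, or if a joint passes its speed limit or range.

## Working session

There is one attempt and no reset: what is moved stays moved. The work goes in short steps, Python scripts to look and compute and a tool call to move; the robot and the scene stay as the last step left them, time stands still between calls to the robot, and variables do not carry over. Pictures are saved under pics/ and viewed, at most 10 in all, crops included, and the job is handed in when it is done.

Besides the shell and the picture viewer there is one more tool, called after ">>>" in YAML: its name, and indented under it one key for each argument. servo_tool: Moves the arm, as the interface text tells. Its arguments: {"type":"object","properties":{"rows":{"type":"array"},"squeeze":{"type":"number"}},"required":["rows"]}

```bash
mkdir -p pics; ls
python3 - <<'E'
from workcell import *
import cv2,numpy as np
print(get_obs())
for n in("top","scene"):
    p,d=camera(n); cv2.imwrite(f"pics/{n}0.png",p[:,:,::-1]); np.savez(f"{n}0.npz",p=p,d=d)
    print(n,camera_info(n))
E
```

```text
pics
{'time': 0.0, 'q': array([7.41410618e+01, 5.00953398e+00, 1.00347750e+01, 9.51002410e+01,
       7.93597090e-04, 9.00000800e+01]), 'qd': array([-0.13876237, -0.08437224,  0.01886266,  0.00348978, -0.09548485,
       -0.01765976]), 'joint_efforts': array([-5.73325397e-04, -5.20393538e+01,  4.64796746e+01,  1.65373221e-02,
        3.80265794e-05, -8.77839284e-06]), 'ee_pos': array([0.15023873, 0.52886868, 0.25260096]), 'tcp_rot': array([-1.79925000e+02, -7.93491642e-04,  1.64140981e+02]), 'wrist_force': array([-0.51751596,  0.05387397, -0.01581026]), 'torque': array([-0.01059218, -0.00567655, -0.07854703]), 'grasp_force': 0.0, 'opening': 0.08564473616558528}
top {'fx': 371.9446265996195, 'fy': 371.9446265996195, 'cx': 257.24209947892973, 'cy': 192.91360359480547, 'dist': array([-0.02508024,  0.        ,  0.        ,  0.        ,  0.        ]), 'cam_to_world': array([[ 0.00755601,  0.9919891 , -0.1260973 ,  0.4633714 ],
       [-0.99959802,  0.004047  , -0.02806084,  0.04586348],
       [-0.02732574,  0.12625864,  0.99162093,  0.93561814],
       [ 0.        ,  0.        ,  0.        ,  1.        ]])}
scene {'fx': 353.1945608079248, 'fy': 353.1945608079248, 'cx': 261.6846690194447, 'cy': 191.46935075836518, 'dist': array([0.02663683, 0.        , 0.        , 0.        , 0.        ]), 'cam_to_world': array([[ 0.41128712, -0.67757739,  0.60969811,  1.10765939],
       [ 0.91143242,  0.31419972, -0.26564916, -0.19927716],
       [-0.01156911,  0.6649567 ,  0.7467923 ,  0.73229379],
       [ 0.        ,  0.        ,  0.        ,  1.        ]])}
```

View pics/top0.png

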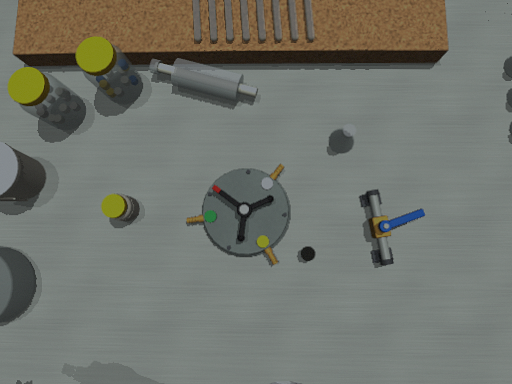

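View pics/scene0.png

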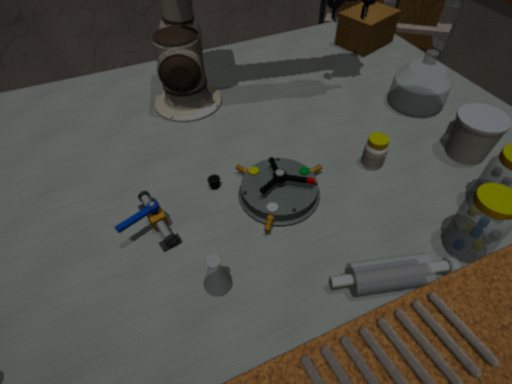

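The top view shows the hub at (244,210), the red tip at (216,188), yellow/green/white discs at (263,242)/(210,216)/(267,184), and the black arms at (270,199) and (241,238). The tap axis is at (384,226) with the lever tip at (422,212). The flask is near (345,135), the stopper at (308,254) and the jar at (118,207). The scene view agrees with this layout.

```bash
cat > h.py <<'E'
from workcell import *
import cv2,numpy as np
def ray(n,u,v,z):
    c=camera_info(n);K=np.array([[c['fx'],0,c['cx']],[0,c['fy'],c['cy']],[0,0,1]])
    x,y=cv2.undistortPoints(np.array([[[u,v]]],float),K,c['dist'])[0,0]
    T=c['cam_to_world'];d=T[:3,:3]@[x,-y,-1];o=T[:3,3]
    return (o+d*(z-o[2])/d[2])[:2]
def blob(n,p,lo,hi,box,z,amin=8):
    h=cv2.cvtColor(p,cv2.COLOR_RGB2HSV);m=cv2.inRange(h,np.array(lo),np.array(hi))
    x0,y0,x1,y1=box;k=np.zeros_like(m);k[y0:y1,x0:x1]=m[y0:y1,x0:x1]
    N,L,S,C=cv2.connectedComponentsWithStats(k)
    if N<2: return None
    i=1+S[1:,4].argmax();ys,xs=np.where(L==i)
    return C[i],S[i,4],ray(n,*C[i],z),np.c_[xs,ys]
R={'yellow':((22,120,80),(35,255,255),.046),'green':((45,80,50),(85,255,255),.046),'white':((0,0,170),(180,50,255),.046),'red':((0,140,80),(8,255,255),.077)}
BOX={'top':(203,170,290,256),'scene':(236,155,322,225)}
E
python3 - <<'E'
from h import *
np.set_printoptions(precision=4,suppress=True)
for n in('top','scene'):
    p=np.load(n+'0.npz')['p']
    for k,(lo,hi,z) in R.items():
        b=blob(n,p,lo,hi,BOX[n],z); print(n,k,b and b[:3])
    b=blob(n,p,(105,140,60),(125,255,255),(355,180,440,260) if n=='top' else (100,180,180,240),.076)
    P=b[3];pts=np.array([ray(n,u,v,.076) for u,v in P]);c=pts.mean(0);w=np.linalg.svd(pts-c)[2][0];t=(pts-c)@w
    print(n,'lever',b[:3],w,c+w*t.min(),c+w*t.max())
for nm,u,v,z in [('hub',244,209.5,.086),('jarlid',114,206,.095),('jarsc',0,0,0),('stopper',308,254,.032),('flasktop',349,130,.099),('flaskbase',341,141,.02),('tapaxis',384,226.5,.083),('pipeA',372,194,.04),('pipeB',388,260,.04)]:
    if u: print(nm,ray('top',u,v,z))
for nm,u,v,z in [('hub',279.5,173,.086),('jarlid',378,139,.095),('stopper',214,178,.032),('flasktop',213,259,.099),('flaskbase',218,284,.02),('tapaxis',153,207,.083),('pipeA',170,241,.03),('pipeB',144,197,.03)]:
    print('sc',nm,ray('scene',u,v,z))
p=np.load('top0.npz')['p'];s=np.load('scene0.npz')['p']
a=cv2.resize(p[120:280,190:450],(780,480),interpolation=cv2.INTER_CUBIC)
cv2.imwrite('pics/topc.png',a[:,:,::-1])
E
```

```text
top yellow (array([262.453 , 241.3846]), np.int32(117), array([0.4606, 0.0578]))
top green (array([209.9426, 215.8443]), np.int32(122), array([0.5205, 0.1843]))
top white None
top red (array([216.0769, 188.6667]), np.int32(39), array([0.5822, 0.1666]))
top lever (array([401.497 , 219.6476]), np.int32(332), array([ 0.5122, -0.2613])) [ 0.3539 -0.9353] [ 0.4933 -0.2114] [ 0.5311 -0.3113]
scene yellow (array([253.0423, 169.7606]), np.int32(71), array([0.4644, 0.0562]))
scene green (array([304.0128, 170.1154]), np.int32(78), array([0.5247, 0.1825]))
scene white None
scene red (array([310.84, 179.2 ]), np.int32(25), array([0.5873, 0.1651]))
scene lever (array([136.1309, 216.0255]), np.int32(275), array([ 0.5182, -0.265 ])) [-0.3602  0.9329] [ 0.537  -0.3136] [ 0.4976 -0.2116]
hub [0.5329 0.1   ]
jarlid [0.5386 0.3993]
stopper [ 0.4314 -0.0512]
flasktop [ 0.717  -0.1412]
flaskbase [ 0.7123 -0.138 ]
tapaxis [ 0.4961 -0.2186]
pipeA [ 0.5757 -0.2058]
pipeB [ 0.4189 -0.2388]
sc hub [0.5414 0.0982]
sc jarlid [0.5457 0.3981]
sc stopper [ 0.4354 -0.0488]
sc flasktop [ 0.7178 -0.141 ]
sc flaskbase [ 0.7331 -0.1442]
sc tapaxis [ 0.514  -0.2227]
sc pipeA [ 0.5862 -0.2113]
sc pipeB [ 0.4217 -0.2385]
```

View pics/topc.png

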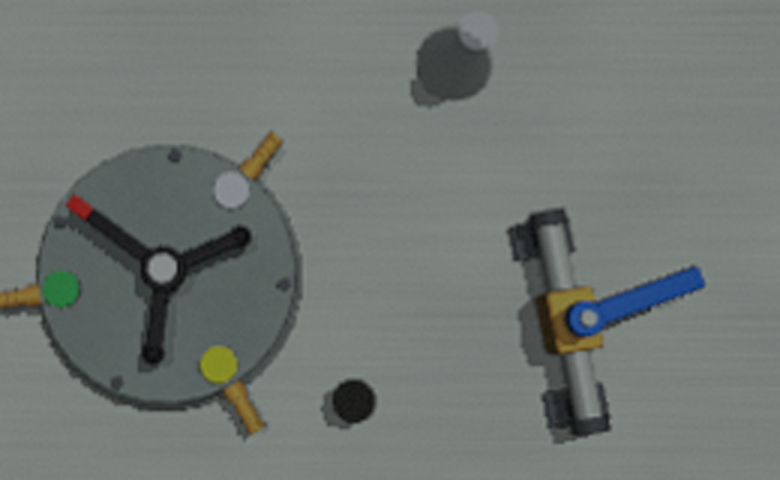

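Taking both views together:

| Item | Position (m) | Angle |
|---|---|---|
| Selector axis | (0.5365, 0.099) | – |
| Yellow disc | 85 mm from axis | 209.6° (the joint-3.14 outlet) |
| Red arm | – | 54.5° (joint ≈ 0.44) |
| Tap axis | ≈ (0.503, -0.221) | pipe at ≈ 10.8° |
| Lever | – | -69° (≈ 0.17 rad) |

I'll push the red arm anticlockwise by about 155°.

First I'll turn the tool to yaw 90 and close the fingers.

>>> servo_tool:
  rows:
    - {"offset":[-0.86,-0.48,0],"yaw":0.4119,"claw":1}
    - {"offset":[-0.86,-0.48,0],"yaw":0.4119,"claw":1}
    - {"offset":[-0.86,-0.48,0],"yaw":0.4119,"claw":1}
    - {"offset":[-0.86,-0.48,0],"yaw":0.4119,"claw":1}
    - {"offset":[-0.86,-0.48,0],"yaw":0.4119,"claw":1}
    - {"offset":[-0.86,-0.48,0],"yaw":0.4119,"claw":1}
    - {"offset":[-0.86,-0.48,0],"yaw":0.4119,"claw":1}
    - {"offset":[-0.86,-0.48,0],"yaw":0.4119,"claw":1}

```text
time: 1.1
ee_pos: [0.2199, 0.4593, 0.253]
tcp_rot: [-180.0, 0.0, 90.1]
wrist_force: [-0.5, -0.0, -0.4]
opening: 0.0
grasp_force: 0.0
```

Run:
```python
import workcell
print({k:getattr(workcell,k) for k in dir(workcell) if not k.startswith('_')})
o=workcell.get_obs();print(o['q'],o['ee_pos'],o['tcp_rot'],o['opening'])
from h import *
for u,v in((267,183),(267.2,183)): print(ray('top',u,v,.046))
```

```text
{'PlanningError': <class 'workcell.PlanningError'>, 'camera': <function make.<locals>.drawn_camera at 0x7fe49f9b8040>, 'camera_info': <function make.<locals>.<lambda> at 0x7fe49f9b85e0>, 'get_obs': <function make.<locals>.<lambda> at 0x7fe49f9b8540>, 'job_done': <function connect.<locals>.done at 0x7fe49fd9b740>, 'tip_extent': 0.022}
[ 6.44175478e+01 -5.97339098e-01  4.29427620e+00  9.49252592e+01
 -7.71416118e-05  1.54354575e+02] [0.21988346 0.45929231 0.25298441] [-1.79985508e+02  3.03630395e-02  9.00629763e+01] 8.094054961387156e-06
[0.60076356 0.04761174]
[0.60076519 0.04712819]
```

>>> servo_tool:
  rows:
    - {"offset":[-0.85,0.94,0],"yaw":0,"claw":1}
    - {"offset":[-0.85,0.94,0],"yaw":0,"claw":1}
    - {"offset":[-0.85,0.94,0],"yaw":0,"claw":1}

```text
time: 1.48
ee_pos: [0.3162, 0.372, 0.2532]
tcp_rot: [180.0, 0.0, 90.0]
wrist_force: [-0.3, -0.3, 0.0]
opening: -0.0001
grasp_force: 0.0
```

>>> servo_tool:
  rows:
    - {"offset":[-0.85,0.94,0],"yaw":0,"claw":1}
    - {"offset":[-0.85,0.94,0],"yaw":0,"claw":1}
    - {"offset":[-0.85,0.94,0],"yaw":0,"claw":1}

```text
time: 1.85
ee_pos: [0.4098, 0.2874, 0.2529]
tcp_rot: [-180.0, 0.0, 90.0]
wrist_force: [-0.4, -0.1, -0.0]
opening: -0.0
grasp_force: 0.0
```

>>> servo_tool:
  rows:
    - {"offset":[-0.85,0.94,0],"yaw":0,"claw":1}
    - {"offset":[-0.85,0.94,0],"yaw":0,"claw":1}
    - {"offset":[-0.85,0.94,0],"yaw":0,"claw":1}

```text
time: 2.22
ee_pos: [0.5035, 0.2029, 0.2524]
tcp_rot: [-179.9, 0.0, 90.0]
wrist_force: [-0.2, 0.1, -0.3]
opening: -0.0002
grasp_force: 0.0
```

>>> servo_tool:
  rows:
    - {"offset":[-0.83,0.95,0.7],"yaw":0,"claw":1}
    - {"offset":[-0.83,0.95,0.7],"yaw":0,"claw":1}
    - {"offset":[-0.83,0.95,0.7],"yaw":0,"claw":1}
    - {"offset":[-0.83,0.95,0.7],"yaw":0,"claw":1}
    - {"offset":[-0.83,0.95,0.7],"yaw":0,"claw":1}

```text
time: 2.85
ee_pos: [0.5963, 0.123, 0.1846]
tcp_rot: [179.9, -0.0, 90.1]
wrist_force: [-0.7, 0.8, 0.6]
opening: 0.0003
grasp_force: 0.0
```

Run:
```python
from h import *
o=get_obs();print(o['time'],o['ee_pos'],o['tcp_rot'],o['q'])
p,d=camera('scene')
cv2.imwrite('pics/s1.png',cv2.resize(p[60:260,180:420],(720,600))[:,:,::-1])
```

```text
2.85 [0.596298   0.12298348 0.18460576] [ 1.79935269e+02 -3.63876765e-02  9.01242472e+01] [1.16437480e+01 1.21929351e+01 1.05578587e+01 8.82942300e+01
 2.27278475e-02 1.01519535e+02]
```

View pics/s1.png

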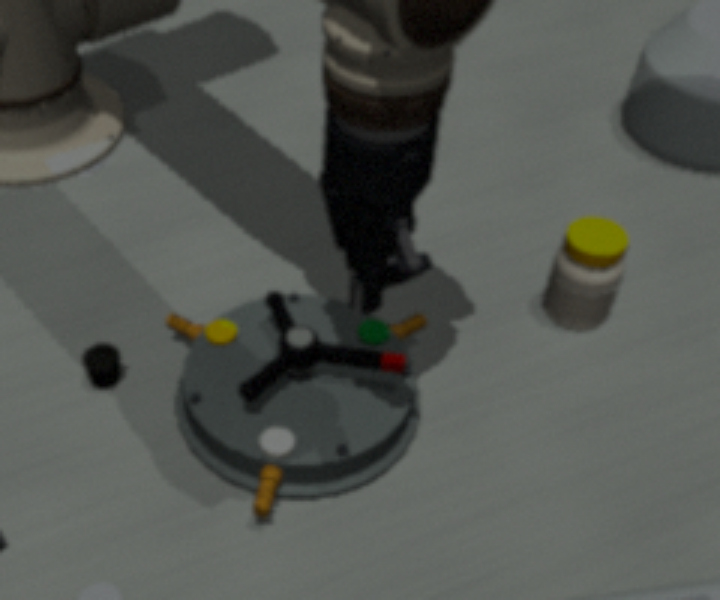

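The picture shows the shut fingertip at about pixel (303,162) of the full frame, above the gap clockwise of the red arm. I'll check the tip extent from that ray.

Run:
```python
from h import *
for z in (.15,.163,.176):print(z,ray('scene',303.3,161.7,z))
```

```text
0.15 [0.58744983 0.13677587]
0.163 [0.59906377 0.12927331]
0.176 [0.61067771 0.12177076]
```

>>> servo_tool:
  rows:
    - {"offset":[-0.02,0.01,0.4],"yaw":0,"claw":1}
    - {"offset":[-0.02,0.01,0.7],"yaw":0,"claw":1}
    - {"offset":[-0.02,0.01,0.9],"yaw":0,"claw":1}
    - {"offset":[-0.02,0.01,0.99],"yaw":0,"claw":1}
    - {"offset":[-0.02,0.01,0.99],"yaw":0,"claw":1}

```text
time: 3.52
ee_pos: [0.5977, 0.12, 0.0849]
tcp_rot: [180.0, -0.0, 90.1]
wrist_force: [-0.1, -0.5, -0.6]
opening: -0.0006
grasp_force: 0.0
```

Run:
```python
import numpy as np
c=np.array([.5365,.099]);r=.065
P=lambda a:c+r*np.array([np.cos(a),np.sin(a)])
for s,e,p0 in((20,92,np.array([.5977,.120])),(92,164,None)):
    p0=P(np.radians(s)) if p0 is None else p0
    print([[round(float(x),2) for x in (P(np.radians(a))-p0)[::-1]/.1] for a in np.arange(s+6,e+1,6)])
```

```text
[[0.07, -0.03], [0.13, -0.06], [0.19, -0.1], [0.24, -0.14], [0.29, -0.19], [0.33, -0.25], [0.36, -0.31], [0.39, -0.37], [0.41, -0.43], [0.43, -0.5], [0.44, -0.57], [0.44, -0.63]]
[[-0.01, -0.07], [-0.02, -0.13], [-0.04, -0.2], [-0.07, -0.26], [-0.1, -0.32], [-0.14, -0.38], [-0.18, -0.43], [-0.23, -0.48], [-0.29, -0.52], [-0.34, -0.55], [-0.41, -0.58], [-0.47, -0.6]]
```

>>> servo_tool:
  rows:
    - {"offset":[0.07,-0.03,0.05],"yaw":0,"claw":1}
    - {"offset":[0.13,-0.06,0.05],"yaw":0,"claw":1}
    - {"offset":[0.19,-0.1,0.05],"yaw":0,"claw":1}
    - {"offset":[0.24,-0.14,0.05],"yaw":0,"claw":1}
    - {"offset":[0.29,-0.19,0.05],"yaw":0,"claw":1}
    - {"offset":[0.33,-0.25,0.05],"yaw":0,"claw":1}
    - {"offset":[0.36,-0.31,0.05],"yaw":0,"claw":1}
    - {"offset":[0.39,-0.37,0.05],"yaw":0,"claw":1}
    - {"offset":[0.41,-0.43,0.05],"yaw":0,"claw":1}
    - {"offset":[0.43,-0.5,0.05],"yaw":0,"claw":1}
    - {"offset":[0.44,-0.57,0.05],"yaw":0,"claw":1}
    - {"offset":[0.44,-0.63,0.05],"yaw":0,"claw":1}

```text
time: 5.03
ee_pos: [0.5345, 0.1635, 0.0793]
tcp_rot: [180.0, -0.0, 90.0]
wrist_force: [2.4, -0.1, -0.5]
opening: -0.0
grasp_force: 1.0
```

```bash
cat > look.py <<'E'
import sys
from h import *
np.set_printoptions(precision=4,suppress=True)
o=get_obs();print(o['time'],o['ee_pos'],o['wrist_force'])
c=np.array([.5365,.099])
for n in('top','scene'):
    p,d=camera(n);cv2.imwrite(f'pics/{sys.argv[1]}_{n}.png',p[:,:,::-1])
    for k in('red','yellow'):
        b=blob(n,p,*R[k][:2],BOX[n],R[k][2])
        if b: print(n,k,b[1],b[2],'ang',np.degrees(np.arctan2(*(b[2]-c)[::-1]))%360,'r',np.linalg.norm(b[2]-c))
E
python3 look.py a
```

```text
5.025 [0.5345 0.1635 0.0793] [ 2.3911 -0.0838 -0.516 ]
top yellow 125 [0.4613 0.0578] ang 208.72021064011616 r 0.0857997234340078
scene yellow 42 [0.4598 0.0545] ang 210.14542927721115 r 0.08869601625354498
```

There's a 2.4 N reaction, so the finger is pushing the arm. I'll continue the arc.

>>> servo_tool:
  rows:
    - {"offset":[-0.01,-0.07,0],"yaw":0,"claw":1}
    - {"offset":[-0.02,-0.13,0],"yaw":0,"claw":1}
    - {"offset":[-0.04,-0.2,0],"yaw":0,"claw":1}
    - {"offset":[-0.07,-0.26,0],"yaw":0,"claw":1}
    - {"offset":[-0.1,-0.32,0],"yaw":0,"claw":1}
    - {"offset":[-0.14,-0.38,0],"yaw":0,"claw":1}
    - {"offset":[-0.18,-0.43,0],"yaw":0,"claw":1}
    - {"offset":[-0.23,-0.48,0],"yaw":0,"claw":1}
    - {"offset":[-0.29,-0.52,0],"yaw":0,"claw":1}
    - {"offset":[-0.34,-0.55,0],"yaw":0,"claw":1}
    - {"offset":[-0.41,-0.58,0],"yaw":0,"claw":1}
    - {"offset":[-0.47,-0.6,0],"yaw":0,"claw":1}

```text
time: 6.62
ee_pos: [0.4747, 0.116, 0.0793]
tcp_rot: [-180.0, -0.0, 90.0]
wrist_force: [1.6, 2.6, 0.0]
opening: -0.0002
grasp_force: 1.1
```

```bash
python3 look.py b
```

```text
6.625 [0.4747 0.116  0.0793] [1.5651 2.6498 0.0053]
top yellow 79 [0.4608 0.0533] ang 211.0882261349376 r 0.08842214734099581
scene red 15 [0.4586 0.0962] ang 182.03130351418676 r 0.07799546361713475
scene yellow 71 [0.4643 0.0565] ang 210.46190595770656 r 0.08373638607332273
```

View pics/b_top.png

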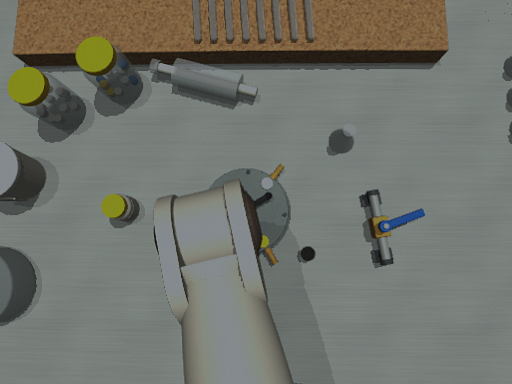

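The forearm covers the handle in the top view: the yellow disc is partly visible at (264,242) and a black arm at (268,197). The scene view shows red at about 182°. I'll go on to a finger angle of 184°, back off and measure.

>>> servo_tool:
  rows:
    - {"offset":[-0.055,-0.013,0],"yaw":0,"claw":1}
    - {"offset":[-0.11,-0.02,0],"yaw":0,"claw":1}
    - {"offset":[-0.17,-0.025,0],"yaw":0,"claw":1}
    - {"offset":[-0.225,-0.024,0],"yaw":0,"claw":1}
    - {"offset":[-0.225,-0.024,0],"yaw":0,"claw":1}
    - {"offset":[0.1,-0.024,0],"yaw":0,"claw":1}
    - {"offset":[0.1,-0.024,-0.5],"yaw":0,"claw":1}
    - {"offset":[0.1,-0.024,-0.9],"yaw":0,"claw":1}
    - {"offset":[0.1,-0.024,-0.9],"yaw":0,"claw":1}

```text
time: 7.85
ee_pos: [0.4737, 0.1266, 0.1723]
tcp_rot: [179.7, -0.0, 90.0]
wrist_force: [-0.5, -0.0, 0.1]
opening: 0.0003
grasp_force: 0.0
```

```bash
python3 look.py c
```

```text
7.85 [0.4737 0.1266 0.1723] [-0.4669 -0.0324  0.1068]
top red 35 [0.4599 0.0686] ang 201.64363976405352 r 0.08236762824968732
top yellow 92 [0.4618 0.0547] ang 210.64185309876476 r 0.08682524578825736
scene red 19 [0.4641 0.0661] ang 204.4211619828317 r 0.07947580117316146
scene yellow 66 [0.4649 0.0557] ang 211.16646064955924 r 0.08372498223546676
```

The red tip is about 10 mm (7°) short of yellow, with both cameras agreeing. I'll push about 8 mm further.

>>> servo_tool:
  rows:
    - {"offset":[0,0,0.5],"yaw":0,"claw":1}
    - {"offset":[0,0,0.9],"yaw":0,"claw":1}
    - {"offset":[0,0,0.9],"yaw":0,"claw":1}
    - {"offset":[-0.2,0.01,0.9],"yaw":0,"claw":1}
    - {"offset":[-0.3,0.01,0.9],"yaw":0,"claw":1}
    - {"offset":[-0.35,0.01,0.9],"yaw":0,"claw":1}
    - {"offset":[-0.4,0.01,0.9],"yaw":0,"claw":1}
    - {"offset":[-0.4,0.01,0.9],"yaw":0,"claw":1}
    - {"offset":[0,0,0.9],"yaw":0,"claw":1}
    - {"offset":[0.2,0,0.5],"yaw":0,"claw":1}
    - {"offset":[0.6,0,0],"yaw":0,"claw":1}
    - {"offset":[0.6,0,0],"yaw":0,"claw":1}

```text
time: 9.45
ee_pos: [0.4737, 0.1889, 0.1729]
tcp_rot: [179.7, -0.1, 90.1]
wrist_force: [-0.5, -0.3, -0.7]
opening: -0.0001
grasp_force: 0.0
```

```bash
python3 look.py d
```

```text
9.45 [0.4737 0.1889 0.1729] [-0.4934 -0.2681 -0.7318]
top red 31 [0.4645 0.0604] ang 208.22013854926945 r 0.08171686084110787
top yellow 68 [0.4598 0.0554] ang 209.5821001429771 r 0.08823000048857216
scene red 24 [0.4684 0.0578] ang 211.21791992583772 r 0.07958242230095261
scene yellow 48 [0.466  0.0525] ang 213.40751358310217 r 0.08439616909638974
```

Against the unobstructed yellow position and each camera's own axis, red and yellow agree within about 0.5°. The first step is done, so I'll move over to the tap. The axis is at (0.4995, -0.222), and I'll start behind the lever at (0.477, -0.288).

>>> servo_tool:
  rows:
    - {"offset":[-0.95,0.01,0],"yaw":0,"claw":1}
    - {"offset":[-0.95,0.01,0],"yaw":0,"claw":1}
    - {"offset":[-0.95,0.01,0],"yaw":0,"claw":1}

```text
time: 9.93
ee_pos: [0.4728, 0.0889, 0.1679]
tcp_rot: [-179.9, 0.1, 89.8]
wrist_force: [-0.7, 0.4, 0.1]
opening: -0.0006
grasp_force: 0.0
```

>>> servo_tool:
  rows:
    - {"offset":[-0.95,0.01,0],"yaw":0,"claw":1}
    - {"offset":[-0.95,0.01,0],"yaw":0,"claw":1}
    - {"offset":[-0.95,0.01,0],"yaw":0,"claw":1}

```text
time: 10.3
ee_pos: [0.474, -0.0052, 0.1682]
tcp_rot: [-179.9, 0.0, 89.8]
wrist_force: [-0.4, -0.1, 0.7]
opening: -0.0002
grasp_force: 0.0
```

>>> servo_tool:
  rows:
    - {"offset":[-0.95,0.01,0],"yaw":0,"claw":1}
    - {"offset":[-0.95,0.01,0],"yaw":0,"claw":1}
    - {"offset":[-0.95,0.01,0],"yaw":0,"claw":1}

```text
time: 10.68
ee_pos: [0.4752, -0.0995, 0.1683]
tcp_rot: [-179.9, -0.0, 89.9]
wrist_force: [0.2, 0.1, -0.1]
opening: -0.0003
grasp_force: 0.0
```

>>> servo_tool:
  rows:
    - {"offset":[-0.95,0.01,0],"yaw":0,"claw":1}
    - {"offset":[-0.95,0.01,0],"yaw":0,"claw":1}
    - {"offset":[-0.95,0.01,0],"yaw":0,"claw":1}

```text
time: 11.05
ee_pos: [0.4765, -0.1939, 0.1684]
tcp_rot: [-179.9, -0.0, 89.9]
wrist_force: [0.4, 0.4, -0.1]
opening: 0.0001
grasp_force: 0.0
```

>>> servo_tool:
  rows:
    - {"offset":[-0.95,0.01,0],"yaw":0,"claw":1}
    - {"offset":[-0.95,0.01,0],"yaw":0,"claw":1}
    - {"offset":[-0.95,0.01,0],"yaw":0,"claw":1}
    - {"offset":[-0.95,0.01,0],"yaw":0,"claw":1}

```text
time: 11.55
ee_pos: [0.4778, -0.287, 0.169]
tcp_rot: [-180.0, -0.0, 90.1]
wrist_force: [-0.5, 0.1, 1.2]
opening: 0.0
grasp_force: 0.0
```

```bash
python3 look.py e
python3 - <<'E'
from h import *
for n in('top','scene'):
    p=cv2.imread(f'pics/e_{n}.png')[:,:,::-1].copy()
    b=blob(n,p,(105,140,60),(125,255,255),(355,180,440,260) if n=='top' else (100,180,180,240),.076)
    P=b[3];pts=np.array([ray(n,u,v,.076) for u,v in P]);c=pts.mean(0);w=np.linalg.svd(pts-c)[2][0];w*=np.sign(-w[1]);t=(pts-c)@w
    print(n,b[1],w,c+w*t.min(),c+w*t.max())
p=cv2.imread('pics/e_top.png')
cv2.imwrite('pics/e_c.png',cv2.resize(p[120:280,190:450],(780,480),interpolation=cv2.INTER_CUBIC))
P=lambda a:np.array([.4995,-.222])+.07*np.array([np.cos(np.radians(a)),np.sin(np.radians(a))])
for s,e in((-109,-25),):
    print([[round(float(x),2) for x in (P(a)-P(s))[::-1]/.1] for a in np.arange(s+7,e+1,7)])
E
```

```text
11.55 [ 0.4778 -0.287   0.169 ] [-0.492   0.132   1.2413]
top red 35 [0.4642 0.0603] ang 208.14613990049938 r 0.081966927106062
top yellow 68 [0.459  0.0561] ang 208.99743233136712 r 0.08856297806646336
scene red 20 [0.4686 0.057 ] ang 211.73238369816673 r 0.0798442668946893
scene yellow 55 [0.4664 0.0531] ang 213.2310361939056 r 0.08381513053264485
top 331 [ 0.3552485 -0.9347719] [ 0.49324496 -0.21139614] [ 0.53119857 -0.31126417]
scene 282 [ 0.36295813 -0.93180545] [ 0.49703143 -0.21010537] [ 0.53730572 -0.31349968]
[[-0.02, 0.08], [-0.04, 0.17], [-0.04, 0.25], [-0.03, 0.34], [-0.01, 0.42], [0.02, 0.5], [0.06, 0.58], [0.1, 0.65], [0.16, 0.71], [0.22, 0.77], [0.29, 0.82], [0.37, 0.86]]
```

View pics/e_c.png

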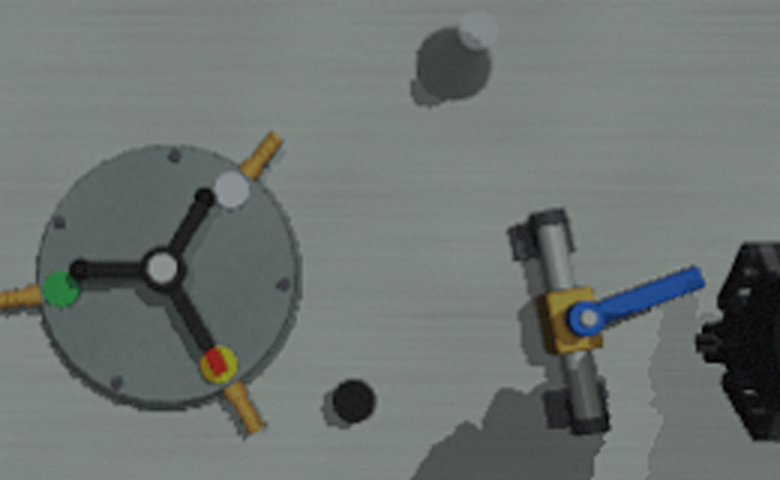

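The crop shows the red tip (218,360) centred on the yellow disc (218,364), and the gripper to the right of the unmoved lever. I'll descend and then push the lever round.

>>> servo_tool:
  rows:
    - {"offset":[0,0,0.4],"yaw":0,"claw":1}
    - {"offset":[0,0,0.7],"yaw":0,"claw":1}
    - {"offset":[0,0,0.9],"yaw":0,"claw":1}
    - {"offset":[0,0,0.9],"yaw":0,"claw":1}

```text
time: 12.15
ee_pos: [0.4769, -0.2871, 0.078]
tcp_rot: [-179.9, -0.1, 90.1]
wrist_force: [0.6, 0.0, -0.4]
opening: -0.0
grasp_force: 0.0
```

>>> servo_tool:
  rows:
    - {"offset":[-0.02,0.08,0],"yaw":0,"claw":1}
    - {"offset":[-0.04,0.17,0],"yaw":0,"claw":1}
    - {"offset":[-0.04,0.25,0],"yaw":0,"claw":1}
    - {"offset":[-0.03,0.34,0],"yaw":0,"claw":1}
    - {"offset":[-0.01,0.42,0],"yaw":0,"claw":1}
    - {"offset":[0.02,0.5,0],"yaw":0,"claw":1}
    - {"offset":[0.06,0.58,0],"yaw":0,"claw":1}
    - {"offset":[0.1,0.65,0],"yaw":0,"claw":1}
    - {"offset":[0.16,0.71,0],"yaw":0,"claw":1}
    - {"offset":[0.22,0.77,0],"yaw":0,"claw":1}
    - {"offset":[0.29,0.82,0],"yaw":0,"claw":1}
    - {"offset":[0.37,0.86,0],"yaw":0,"claw":1}

```text
time: 13.65
ee_pos: [0.5638, -0.2511, 0.0793]
tcp_rot: [180.0, 0.0, 90.0]
wrist_force: [-1.9, -1.4, -0.1]
opening: 0.0002
grasp_force: 0.7
```

>>> servo_tool:
  rows:
    - {"offset":[0.05,0.03,0],"yaw":0,"claw":1}
    - {"offset":[0.1,0.04,0],"yaw":0,"claw":1}
    - {"offset":[0.14,0.05,0],"yaw":0,"claw":1}
    - {"offset":[0.18,0.06,0],"yaw":0,"claw":1}
    - {"offset":[0.18,0.06,0],"yaw":0,"claw":1}

```text
time: 14.28
ee_pos: [0.5696, -0.2334, 0.0794]
tcp_rot: [180.0, -0.0, 90.0]
wrist_force: [0.5, -0.2, 0.0]
opening: -0.0
grasp_force: 0.1
```

>>> servo_tool:
  rows:
    - {"offset":[0.01,0,0],"yaw":0,"claw":1}
    - {"offset":[0.02,0,0],"yaw":0,"claw":1}
    - {"offset":[0.03,0,0],"yaw":0,"claw":1}

```text
time: 14.65
ee_pos: [0.5695, -0.2326, 0.0795]
tcp_rot: [180.0, 0.2, 89.9]
wrist_force: [0.1, -13.7, -0.8]
opening: -0.0003
grasp_force: 6.9
```

```bash
python3 look.py f
cat > lev.py <<'E'
import sys
from h import *
for n in('top','scene'):
    p=cv2.imread(f'pics/{sys.argv[1]}_{n}.png')[:,:,::-1].copy()
    b=blob(n,p,(105,140,60),(125,255,255),(340,160,440,270) if n=='top' else (90,170,220,270),.076)
    P=b[3];pts=np.array([ray(n,u,v,.076) for u,v in P]);c=pts.mean(0);w=np.linalg.svd(pts-c)[2][0];w*=np.sign(w[0]);t=(pts-c)@w
    print(n,b[1],np.degrees(np.arctan2(w[1],w[0])),c+w*t.min(),c+w*t.max())
E
python3 lev.py f
```

```text
14.65 [ 0.5695 -0.2326  0.0795] [  0.14   -13.7405  -0.7538]
top red 34 [0.4648 0.0605] ang 208.2067784250911 r 0.08139448413721731
top yellow 68 [0.459  0.0561] ang 208.99743233136712 r 0.08856297806646336
scene red 19 [0.4694 0.0575] ang 211.7148694485364 r 0.0788984404460549
scene yellow 58 [0.4664 0.0533] ang 213.09578693243006 r 0.08371163040645502
top 325 10.281726727712629 [ 0.48595507 -0.22421852] [ 0.5907548  -0.20520771]
scene 102 4.870727566728194 [ 0.52885975 -0.21385462] [ 0.59829034 -0.20793805]
```

Force rose to 13.7 N, so the lever is at its stop. It lies at 10.3°, along the pipe at about 10.8°. I'll retreat and take a final look.

>>> servo_tool:
  rows:
    - {"offset":[-0.2,0,0],"yaw":0,"claw":1}
    - {"offset":[-0.6,0,0],"yaw":0,"claw":1}
    - {"offset":[-0.7,0,-0.5],"yaw":0,"claw":1}
    - {"offset":[-0.7,0,-0.95],"yaw":0,"claw":1}
    - {"offset":[-0.7,0,-0.95],"yaw":0,"claw":1}
    - {"offset":[-0.7,0,-0.95],"yaw":0,"claw":1}
    - {"offset":[-0.7,0,-0.95],"yaw":0,"claw":1}

```text
time: 15.62
ee_pos: [0.569, -0.3005, 0.1726]
tcp_rot: [-179.9, -0.1, 90.0]
wrist_force: [0.7, 0.2, -0.2]
opening: -0.0001
grasp_force: 0.0
```

```bash
python3 look.py g; python3 lev.py g; python3 -c "
import cv2;p=cv2.imread('pics/g_top.png');cv2.imwrite('pics/g_c.png',cv2.resize(p[120:280,190:450],(780,480),interpolation=cv2.INTER_CUBIC))"
```

```text
15.625 [ 0.569  -0.3005  0.1726] [ 0.7036  0.1643 -0.2004]
top red 34 [0.4646 0.0605] ang 208.20475214662034 r 0.08154425640982688
top yellow 69 [0.4592 0.0561] ang 209.0476426694543 r 0.08840870205530264
scene red 21 [0.4689 0.0571] ang 211.83065013879076 r 0.07953164019873524
scene yellow 57 [0.4662 0.0531] ang 213.13723467089474 r 0.08399768542805865
top 330 10.26700589837884 [ 0.48599278 -0.22442555] [ 0.59186332 -0.20524858]
scene 201 10.008881890450041 [ 0.51495461 -0.22245833] [ 0.59837549 -0.20773565]
```

View pics/g_c.png

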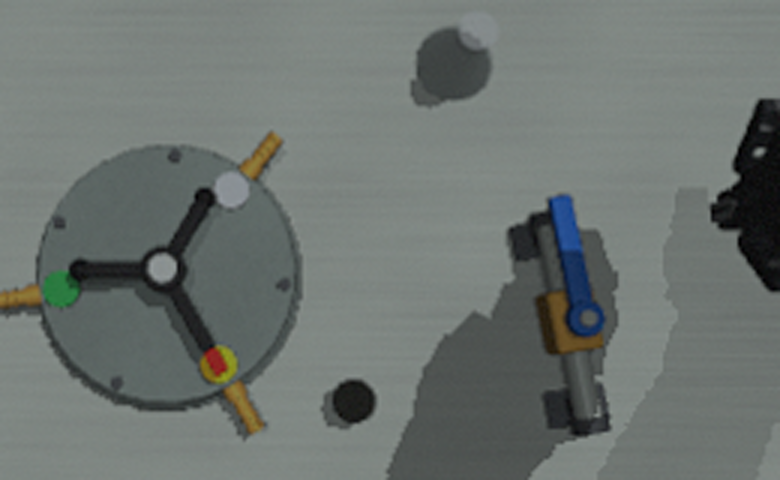

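The crop shows the red tip (218,360) on the yellow disc and the lever along the pipe from (588,318) to (560,200). The flask and stopper haven't moved, and the gripper is clear.

```bash
python3 -c "
from workcell import *
print(job_done())"
```

```text
the job is handed in; nothing more can be done
None
```

Job handed in, verdict not shown: at the last look the red tip was over the yellow disc, the lever was at its stop along the pipe (opened after that), flask and stopper were unmoved, and the gripper was clear; the jar, never approached, wasn't in that crop.

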